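Load the craft tool tray and slide it to its place

TASK

Clear up the craft table: lay every brush and spatula on it flat in the orange tray, one to a compartment, all with their heads (bristles or blade) at the tray's blue end. Once all are in, push the loaded tray across the table, without lifting it, until it sits squarely inside the green tape outline with every tool still lying in its compartment. Leave the clay box, cup, paint jar and little figure where they stand.

Things in the scene. Friction and masses are not known exactly. Their poses are not given: they have to be found in the camera images.
- brush_a: Wide glue brush with a black handle, 180 mm long, 90 g. Origin: mid-length, on the handle's centre line (12 mm above the surface it lies on); +x to the head, +z up. Square handle, 24 x 24 mm, x = -90 to +20 mm; steel ferrule 30 mm wide, then a rigid flat brown bristle head, red at its end, 34 mm wide, 12 mm thick, to x = +90 mm. Balance point x = -15 mm. May be absent.
- brush_a_tip (a point): Head end of brush_a: 90 mm along +x from its origin, on the centre line.
- brush_b: Wide glue brush with a black handle, 180 mm long, 90 g. Origin: mid-length, on the handle's centre line (12 mm above the surface it lies on); +x to the head, +z up. Square handle, 24 x 24 mm, x = -90 to +20 mm; steel ferrule 30 mm wide, then a rigid flat brown bristle head, red at its end, 34 mm wide, 12 mm thick, to x = +90 mm. Balance point x = -15 mm. May be absent.
- brush_b_tip (a point): Head end of brush_b: 90 mm along +x from its origin, on the centre line.
- brush_c: Wide glue brush with a black handle, 180 mm long, 90 g. Origin: mid-length, on the handle's centre line (12 mm above the surface it lies on); +x to the head, +z up. Square handle, 24 x 24 mm, x = -90 to +20 mm; steel ferrule 30 mm wide, then a rigid flat brown bristle head, red at its end, 34 mm wide, 12 mm thick, to x = +90 mm. Balance point x = -15 mm. May be absent.
- brush_c_tip (a point): Head end of brush_c: 90 mm along +x from its origin, on the centre line.
- spatula_a: Clay spatula with a green handle and a flat steel blade, 180 mm long, 90 g. Origin: mid-length, on the handle's centre line (12 mm above the surface it lies on); +x to the head, +z up. Square handle, 24 x 24 mm, x = -90 to +20 mm; thin neck, then a blade 34 mm wide and 4 mm thick from x = +40 to +90 mm, at mid-height. Balance point x = -24 mm. May be absent.
- spatula_a_tip (a point): Head end of spatula_a: 90 mm along +x from its origin, on the centre line.
- spatula_b: Clay spatula with a green handle and a flat steel blade, 180 mm long, 90 g. Origin: mid-length, on the handle's centre line (12 mm above the surface it lies on); +x to the head, +z up. Square handle, 24 x 24 mm, x = -90 to +20 mm; thin neck, then a blade 34 mm wide and 4 mm thick from x = +40 to +90 mm, at mid-height. Balance point x = -24 mm. May be absent.
- spatula_b_tip (a point): Head end of spatula_b: 90 mm along +x from its origin, on the centre line.
- spatula_c: Clay spatula with a green handle and a flat steel blade, 180 mm long, 90 g. Origin: mid-length, on the handle's centre line (12 mm above the surface it lies on); +x to the head, +z up. Square handle, 24 x 24 mm, x = -90 to +20 mm; thin neck, then a blade 34 mm wide and 4 mm thick from x = +40 to +90 mm, at mid-height. Balance point x = -24 mm. May be absent.
- spatula_c_tip (a point): Head end of spatula_c: 90 mm along +x from its origin, on the centre line.
- tray: Loose orange tray, 218 (x) by 304 (y) by 16 mm high, 0.6 kg empty, slides when pushed. Origin: centre of underside. Floor 4 mm thick; all walls and dividers 4 mm thick, tops at 16 mm. Five compartments 210 mm long (x) and 56 mm wide, centre lines at y = -120, -60, 0, +60, +120 mm. Blue end (blue end wall, blue floor band) at +x. A tool laid in it stands 12 mm above the walls.
- spot: Green tape outline stuck flat on the table, a rectangle with inner opening 258 mm (x) by 344 mm (y). Origin: its centre, on the table; it fits the tray with the tray's x axis along its x axis.
- clay_box: Bystander: closed blue box of modelling clay, 220 x 90 x 30 mm; origin at centre of underside.
- cup: Bystander: white cup, 74 mm across, 85 mm high; origin at centre of underside.
- paint_jar: Bystander: red paint jar, 60 mm across, 60 mm high; origin at centre of underside.
- figure: Bystander: small red turned wooden figure, 48 mm across, 92 mm high; origin at centre of underside.
Mind the look-alikes: they are no part of the job. What is shaped like the brush_b but purple is not meant.

How it is judged:
By the outcome, as a careful person would: the job done as asked, in the order asked, and still so for the second after the job is handed in, with the robot touching nothing.
Of brush_a, brush_b, brush_c, spatula_a, spatula_b, spatula_c only 4 to 5 are there at a start; the rules pass over those that are not, and their reading is None.
At some moment in a run one of brush_a, brush_b, brush_c, spatula_a, spatula_b, spatula_c may be knocked a few centimetres aside while the robot is not near it.
Once in a run the grip may slacken for a moment while it holds something.
It also fails if it takes over 200 s, if anything falls off the work surface, if the arm or the gripper's body presses on something with over 40 N, if the wrist force passes 120 N, or if a joint passes its speed limit or range.

ROBOT

A 6-joint arm with a two-finger parallel gripper is mounted at the origin on the work surface. World frame = base frame: x ahead of the robot, y to its left, z up, the work surface at z = 0. Lengths are in mm, angles in rad, forces in N, time in s.
With the tool pointing down it reaches from about 350 to 775 mm from the base axis. Payload 7.3 kg.
Tool frame: the origin (TCP) lies on the front face of the gripper's body, between the roots of the fingers; the fingertips stand 66 mm ahead of it and the grasp point (between the pads) lies 47 mm ahead of it (bot.tip_extent is the distance from the TCP to the fingertips, in mm); z points along the fingers, y is the line along which they close (so a half turn about z gives the same grasp; the last joint's range is limited). The gripper opens to 92 mm and grips with 3 to 60 N. Pads are 19 mm wide; open, the fingers measure 130 mm over their backs; the gripper's body (75 mm by 190 mm) begins 47 mm behind the grasp point.
Start: joints at [1.112, 0.342, 1.524, -0, 1.275, -0.146], TCP at [161.538, 499.544, 292.241] pointing down, gripper open.
Joint ranges: [-2.53, 2.53], [-0.77, 2.02], [0.04, 2.7], [-1, 4.14], [0.28, 2.66], [-3.11, 3.11]. Speed limits (rad/s): [2.57, 2.57, 3.14, 3.14, 3.14, 3.14].

INTERFACE

Orientations are given as [roll, pitch, yaw] about the fixed x, y, z axes, in that order (R = Rz(yaw) Ry(pitch) Rx(roll)).
In Python, from plant import readout, viewer, order, bot gives the robot as it stands.
- The arm moves only by the shell command python3 -m creep 'ROWS'. ROWS is text: rows parted by semicolons, each of 7 numbers parted by spaces: the shift along the world's x, y, z in m, then the turn, a rotation vector about the world's x, y, z in rad, then the opening in per cent of the stroke, from 0 (shut) to 100 (fully open). A call has 1 to 8 rows; each row shifts and turns the commanded pose from where the row before left it; what a row does not reach is not made up. A row lasts 1/12 s, in which the tool goes at most 41.7 mm and 7.16 degrees, less where a joint would pass 70% of its speed; a pose out of reach is approached as far as the arm can. A call is refused whole if a number of a shift passes 0.0417 or a number of a turn 0.125, either way. A call with a gripper value outside its range is refused whole. The fingers move at their own pace and stop on an object; the grip force is fixed at half the most. Time passes only in rows, so rows that do not move let the fingers close. It gives the time, the measured TCP pose, the force, the opening and the grip force at its end, in the units of the state.
- readout.get_obs(): the state, without advancing time (a new reading comes with each control period).
- viewer.capture(name): name is "scene" or "top"; returns the picture (480x640x3 uint8, red, green, blue); there is no depth.
- viewer.camera_info(name): a dict with "fx", "fy", "cx", "cy" (pixels), "origin" and "rotation" of the camera in the world. Camera axes: x right, y up, looking along -z (the intrinsics and any distortion apply to the point x, -y, -z); pixel columns grow to the right and rows downward; lengths in mm; the calibration is good to about 2 mm. A picture is of the moment at which its call begins. camera_info takes no time and is no camera call.
- order.close_job(): hands the job in; it is judged then, once.
The state is a dict: "time": time; "joint_positions": joint angles; "dq": joint speeds; "tau": joint torques, N m; "tool_pos": TCP position; "tcp_rot": TCP orientation; "contact_force": force on the tool from outside, world axes, zero at the start; "moment": the same for the moment, N m; "grip_width": finger opening in mm; "finger_force": force on a finger pad.
Only numpy, scipy, OpenCV 4.12 (cv2) and the standard library are available. Lean on these libraries where they do the work, as an engineer would, in place of code of your own. Each camera call takes 0.05 s, during which the arm holds its last target. There are 200 camera calls.

## Working session

There is one attempt and no reset: what is moved stays moved. The work goes in short steps, Python scripts to look and compute and a shell command to move; the robot and the scene stay as the last step left them, time stands still between calls to the robot, and variables do not carry over. Pictures are saved under pics/ and viewed, at most 14 in all, crops included, and the job is handed in when it is done.

```bash
ls; mkdir -p pics; python3 - <<'E'
from plant import readout, viewer, order, bot
import cv2
for n in("scene","top"):
    print(n,viewer.camera_info(n)); cv2.imwrite(f"pics/{n}0.png",viewer.capture(n)[:,:,::-1])
print(readout.get_obs())
E
```

```text
pics
scene {'fx': 476.15449324269, 'fy': 476.15449324269, 'cx': 307.75355489413363, 'cy': 238.0644324399256, 'origin': array([1395.39265268,  254.76686269,  822.19887018]), 'rotation': array([ 0.82257553, -0.00437402,  1.75915483])}
top {'fx': 562.5096325933353, 'fy': 562.5096325933353, 'cx': 328.2835128712663, 'cy': 247.27361041831503, 'origin': array([ 193.26319886,  110.16186364, 1723.56090387]), 'rotation': array([ 0.20904273,  0.00544333, -1.63079819])}
{'time': 0.1, 'joint_positions': array([ 1.11201878e+00,  3.42629969e-01,  1.52491989e+00,  3.31533799e-06,
        1.27541574e+00, -1.45984969e-01]), 'dq': array([-0.0007933 , -0.00109315, -0.00224365,  0.00087632, -0.00067969,
       -0.00045494]), 'tau': array([ 1.20487937e-03, -4.32011032e+01, -2.44695550e+01,  7.18683307e-02,
        5.26807085e-02, -8.07576930e-05]), 'tool_pos': array([161.39719511, 499.28294233, 291.62694509]), 'tcp_rot': array([-3.14023478e+00, -2.02853758e-04,  2.82879897e+00]), 'contact_force': array([ 0.46262336, -0.24218359,  0.3908368 ]), 'moment': array([0.0522968 , 0.01946337, 0.03003302]), 'finger_force': 0.0, 'grip_width': 91.51918561016956}
```

View pics/scene0.png

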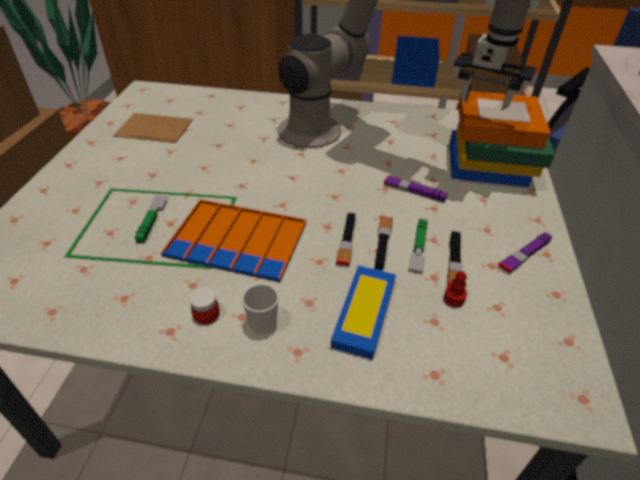

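View pics/top0.png

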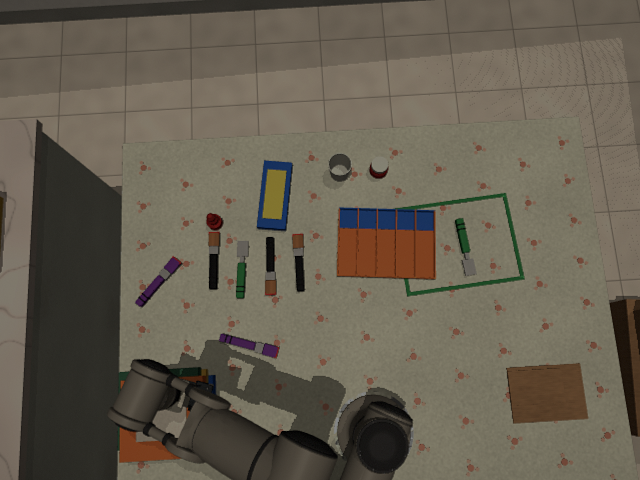

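The pictures show three brushes and two spatulas. In the top view (+x up, +y left) the brushes are at about (213,260), (270,265, head down) and (299,262). The spatulas are at (241,270) and (465,245, head down, inside the outline). The tray is at (387,243), the outline at about (465,245), and the purple decoys are at (158,281) and (249,345).

```bash
cat > h.py <<'E'
import numpy as np, cv2
from plant import readout, viewer, order, bot
from scipy.spatial.transform import Rotation as Ro
def cam(n):
    c=viewer.camera_info(n); return c, Ro.from_euler('xyz',c['rotation']).as_matrix()
def w2p(n,P):
    c,R=cam(n); q=R.T@(np.array(P,float)-c['origin']); return np.array([c['cx']+c['fx']*q[0]/-q[2], c['cy']+c['fy']*-q[1]/-q[2]])
def p2w(n,p,z=0.):
    c,R=cam(n); d=R@np.array([(p[0]-c['cx'])/c['fx'],-(p[1]-c['cy'])/c['fy'],-1.]); o=c['origin']
    return (o+d*(z-o[2])/d[2])[:2]
def snap(n,f=None):
    im=viewer.capture(n)[:,:,::-1].copy()
    if f: cv2.imwrite(f"pics/{f}.png",im)
    return im
def blobs(n,mask,z,amin=40):
    k,l,s,_=cv2.connectedComponentsWithStats(mask.astype('uint8'))
    out=[]
    for i in range(1,k):
        if s[i,4]<amin: continue
        v,u=np.nonzero(l==i); W=np.array([p2w(n,(a,b),z) for a,b in zip(u,v)]).astype('float32')
        (c,d,a)=cv2.minAreaRect(W); B=cv2.boxPoints((c,d,a)); e=[B[1]-B[0],B[2]-B[1]]; L=max(e,key=np.linalg.norm)
        out.append((np.round(u.mean()),np.round(v.mean()),s[i,4],np.round(c,1),np.round(W.mean(0),1),np.round(d,0),round(float(np.degrees(np.arctan2(L[1],L[0]))),1)))
    return out
def masks(im):
    H,S,V=[x.astype(int) for x in cv2.split(cv2.cvtColor(im,cv2.COLOR_BGR2HSV))]
    return dict(black=(V<45), green=(H>50)&(H<85)&(S>120)&(V>40), orange=(H>4)&(H<14)&(S>190)&(V>90), blue=(H>105)&(H<125)&(S>170)&(V>70), brown=(H>3)&(H<16)&(S>90)&(S<215)&(V>70)&(V<190))
E
python3 - <<'E'
from h import *
im=cv2.imread('pics/top0.png'); print(w2p('top',(0,0,0)),w2p('scene',(0,0,0)))
print('tcp',w2p('top',(161,499,292)))
for k,m in masks(im).items():
    m[:,:125]=0; m[:120]=0; m[330:]=0; m[:,560:]=0
    for b in blobs('top',m,24 if k in('black','green') else 16): print(k,*b)
for p in[(408,208),(505,195),(523,278),(408,294)]: print(p2w('top',p))
for p in[(292,166),(381,168),(215,222),(340,165)]: print(p2w('top',p))
E
python3 -c "
import cv2;im=cv2.imread('pics/top0.png')[180:310,190:540];cv2.imwrite('pics/c0.png',cv2.resize(im,None,fx=2.28,fy=2.28,interpolation=cv2.INTER_CUBIC))"
```

```text
[373.00985505 431.66464323] [309.96478496 130.15101924]
tcp [175.24926886 389.55936668]
black 459.0 234.0 76 [ 565.7 -316.9] [ 572.1 -309.7] [104.  25.] 5.5
black 272.0 229.0 41 [624.1 272.2] [624.  270.5] [88.  4.] 82.0
black 270.0 254.0 257 [544.  278.4] [545. 279.] [ 25. 107.] -2.1
black 213.0 271.0 302 [509.1 453.9] [501.3 454.2] [ 26. 121.] -2.7
black 299.0 273.0 270 [478.1 191.2] [478.7 191.2] [109.  24.] 0.6
black 150.0 294.0 90 [453.  647.4] [441.7 648.1] [ 28. 105.] -41.5
green 472.0 246.0 884 [ 542.9 -299.6] [ 533.  -345.2] [276. 360.] -85.2
green 464.0 240.0 152 [ 550.  -321.5] [ 550.3 -321.6] [72. 21.] 6.0
green 240.0 274.0 167 [486.8 371. ] [486.8 371. ] [21. 69.] -1.7
green 240.0 294.0 45 [423.8 375.7] [424.  375.5] [22. 15.] 86.5Traceback (most recent call last):
  File "<stdin>", line 6, in <module>
  File "h.py", line 20, in blobs
    v,u=np.nonzero(l==i); W=np.array([p2w(n,(a,b),z) for a,b in zip(u,v)]).astype('float32')
                                      ~~~^^^^^^^^^^^
  File "h.py", line 9, in p2w
    c,R=cam(n); d=R@np.array([(p[0]-c['cx'])/c['fx'],-(p[1]-c['cy'])/c['fy'],-1.]); o=c['origin']
        ~~~^^^
  File "h.py", line 5, in cam
    c=viewer.camera_info(n); return c, Ro.from_euler('xyz',c['rotation']).as_matrix()
ValueError: time passes only in moves, steps and waits
```

View pics/c0.png

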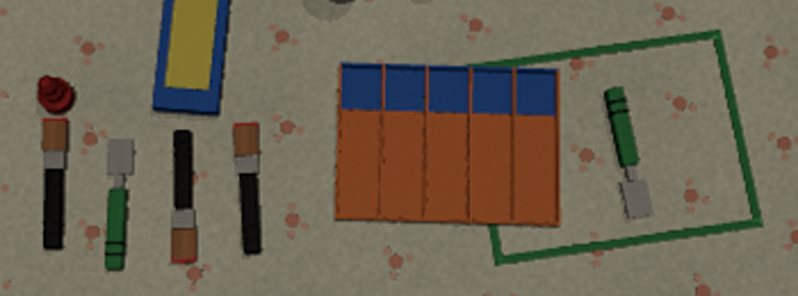

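The crop shows the five tools clearly. From left to right: brush (head up), spatula (up), brush (head down), brush (up), then the tray, and in the outline a spatula with its head down. The figure stands just ahead of the first brush's head.

```bash
python3 - <<'E'
s=open('h.py').read()
s=s.replace("def cam(n):\n","from functools import lru_cache\n@lru_cache\ndef cam(n):\n")
open('h.py','w').write(s)
E
python3 - <<'E'
from h import *
f=lambda p:(p[0]/2.28+190-.3,p[1]/2.28+180-.3)
T=dict(brushL=((54,119),(53,248)),spatL=((120,139),(115,269)),brushM=((184,262),(182,130)),brushR=((246,123),(252,253)),spatR=((637,218),(614,87)))
for k,(h,t) in T.items():
    H=p2w('top',f(h),18 if 'b'==k[0] else 14);B=p2w('top',f(t),22); d=H-B
    print(k,'head',H.round(),'tail',B.round(),'len',np.hypot(*d).round(),'mid',((H+B)/2).round(),'ang',np.degrees(np.arctan2(d[1],d[0])).round(1))
P=[p2w('top',f(p),16) for p in[(341,65),(558,70),(559,225),(336,219)]]
print('tray',np.round(P),np.mean(P,0).round(1))
P=[p2w('top',f(p),0) for p in[(718,33),(760,224),(497,262)]]
print('spot',np.round(P),((P[0]+P[2])/2).round(1),np.degrees(np.arctan2(*(P[0]-P[1])[::-1])).round(1),np.degrees(np.arctan2(*(P[2]-P[1])[::-1])).round(1))
for p in[(292,166),(381,168),(215,222),(340,165)]: print(p2w('top',p).round())
E
```

```text
brushL head [626. 453.] tail [447. 456.] len 178.0 mid [537. 455.] ang -1.2
spatL head [593. 364.] tail [414. 374.] len 179.0 mid [504. 369.] ang -3.4
brushM head [419. 283.] tail [599. 278.] len 180.0 mid [509. 280.] ang 178.5
brushR head [604. 191.] tail [425. 191.] len 180.0 mid [514. 191.] ang -0.2
spatR head [ 442. -328.] tail [ 623. -315.] len 182.0 mid [ 532. -322.] ang -175.8
tray [[ 679.   56.]
 [ 653. -242.]
 [ 438. -222.]
 [ 465.   76.]] [558.7 -83.3]
spot [[ 697. -474.]
 [ 425. -497.]
 [ 395. -137.]] [ 546.3 -305.8] 4.8 94.8
[834. 199.]
[809. -88.]
[662. 451.]
[828.  43.]
```

```bash
python3 -m creep '.03 -.0037 -.012 0 0 .025 100;.03 -.0037 -.012 0 0 .025 100;.03 -.0037 -.012 0 0 .025 100;.03 -.0037 -.012 0 0 .025 100;.03 -.0037 -.012 0 0 .025 100;.03 -.0037 -.012 0 0 .025 100'; python3 -m creep '.03 -.0037 -.012 0 0 .025 100;.03 -.0037 -.012 0 0 .025 100;.03 -.0037 -.012 0 0 .025 100;.03 -.0037 -.012 0 0 .025 100;.03 -.0037 -.012 0 0 .025 100;.03 -.0037 -.012 0 0 .025 100;0 0 0 0 0 0 100;0 0 0 0 0 0 100'
```

```text
time: 0.6
tool_pos: [342.8, 476.8, 219.2]
tcp_rot: [-3.141, -0.001, 2.98]
contact_force: [0.1, 0.1, 1.2]
grip_width: 92.0
finger_force: 0.0
time: 1.27
tool_pos: [522.2, 453.9, 146.0]
tcp_rot: [-3.14, -0.003, 3.126]
contact_force: [0.1, 0.9, -0.1]
grip_width: 91.7
finger_force: 0.0
```

```bash
python3 -m creep '0 0 -.02 0 0 0 100;0 0 -.02 0 0 0 100;0 0 -.02 0 0 0 100;0 0 -.01 0 0 0 100;0 0 0 0 0 0 100'; python3 -m creep '0 0 0 0 0 0 0;0 0 0 0 0 0 0;0 0 0 0 0 0 0;0 0 0 0 0 0 0;0 0 0 0 0 0 0;0 0 0 0 0 0 0;0 0 0 0 0 0 0;0 0 0 0 0 0 0'; python3 -m creep '0 0 .02 0 0 0 0;0 0 .03 0 0 0 0;0 0 .03 0 0 0 0;0 0 0 0 0 0 0;0 0 0 0 0 0 0'
python3 -c "
from h import *
im=snap('scene');cv2.imwrite('pics/s1.png',im[180:340,300:560].repeat(3,0).repeat(3,1))"
```

```text
time: 1.68
tool_pos: [519.3, 454.9, 76.0]
tcp_rot: [-3.139, -0.004, 3.13]
contact_force: [-0.8, -0.5, 0.0]
grip_width: 91.7
finger_force: 0.0
time: 2.35
tool_pos: [521.6, 455.1, 78.3]
tcp_rot: [3.141, 0.0, 3.129]
contact_force: [-0.1, -0.6, -0.9]
grip_width: 43.3
finger_force: 0.0
time: 2.77
tool_pos: [522.4, 455.7, 160.8]
tcp_rot: [3.139, 0.004, 3.129]
contact_force: [0.0, -0.3, 0.5]
grip_width: 9.4
finger_force: 0.0
```

View pics/s1.png

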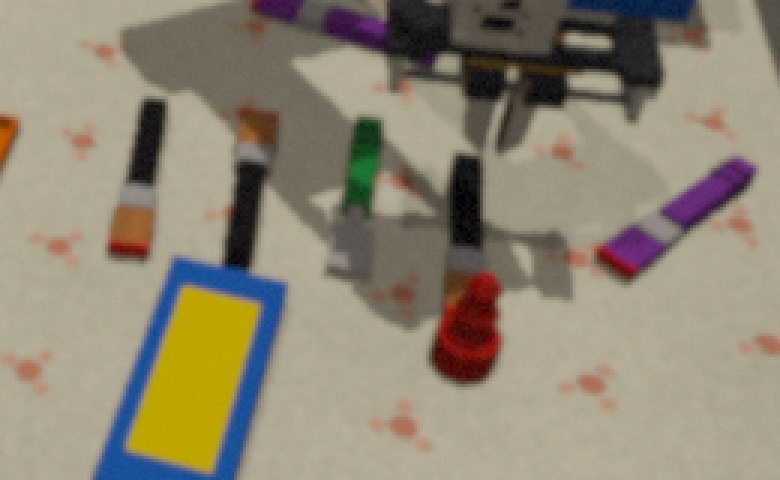

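The fingers close at only about 70 mm/s, so I lifted before they had closed. The brush is untouched at (465,200) in the crop. I'll retry with a longer close.

```bash
python3 -m creep '0 0 0 0 0 0 65;0 0 0 0 0 0 65;0 0 0 0 0 0 65;0 0 0 0 0 0 65;0 0 0 0 0 0 65;0 0 0 0 0 0 65;0 0 0 0 0 0 65;0 0 0 0 0 0 65'; python3 -m creep '0 0 0 0 0 0 65;0 0 0 0 0 0 65;-.002 0 -.02 0 0 0 65;-.002 0 -.02 0 0 0 65;0 0 -.02 0 0 0 65;0 0 -.018 0 0 0 65;0 0 -.002 0 0 0 65;0 0 0 0 0 0 65'; python3 -m creep '0 0 0 0 0 0 0;0 0 0 0 0 0 0;0 0 0 0 0 0 0;0 0 0 0 0 0 0;0 0 0 0 0 0 0;0 0 0 0 0 0 0;0 0 0 0 0 0 0;0 0 0 0 0 0 0';python3 -m creep '0 0 0 0 0 0 0;0 0 0 0 0 0 0;0 0 .02 0 0 0 0;0 0 .03 0 0 0 0;0 0 .03 0 0 0 0;0 0 0 0 0 0 0;0 0 0 0 0 0 0'
```

```text
time: 3.48
tool_pos: [521.6, 455.2, 158.2]
tcp_rot: [3.142, 0.0, 3.129]
contact_force: [-0.5, 0.3, -0.7]
grip_width: 54.4
finger_force: 0.0
time: 4.15
tool_pos: [517.0, 454.8, 77.1]
tcp_rot: [-3.14, -0.002, 3.129]
contact_force: [-0.1, 0.2, -0.1]
grip_width: 59.8
finger_force: 0.0
time: 4.82
tool_pos: [517.7, 455.4, 78.8]
tcp_rot: [3.141, 0.001, 3.129]
contact_force: [-1.0, 0.1, 3.1]
grip_width: 23.9
finger_force: 29.9
time: 5.4
tool_pos: [518.1, 455.4, 159.9]
tcp_rot: [3.14, 0.003, 3.129]
contact_force: [-0.5, 0.1, -1.4]
grip_width: 24.0
finger_force: 29.9
```

```bash
python3 -m creep '.0027 -.0348 0 0 0 -.0066 0;.0027 -.0348 0 0 0 -.0066 0;.0027 -.0348 0 0 0 -.0066 0;.0027 -.0348 0 0 0 -.0066 0;.0027 -.0348 0 0 0 -.0066 0;.0027 -.0348 0 0 0 -.0066 0'; python3 -m creep '.0027 -.0348 0 0 0 -.0066 0;.0027 -.0348 0 0 0 -.0066 0;.0027 -.0348 0 0 0 -.0066 0;.0027 -.0348 0 0 0 -.0066 0;.0027 -.0348 0 0 0 -.0066 0;.0027 -.0348 0 0 0 -.0066 0;0 0 0 0 0 0 0;0 0 0 0 0 0 0'
python3 -c "
from h import *
im=snap('scene');cv2.imwrite('pics/s2.png',im[120:320,140:400].repeat(3,0).repeat(3,1))"
```

```text
time: 5.9
tool_pos: [532.5, 244.4, 156.2]
tcp_rot: [-3.14, -0.004, 3.089]
contact_force: [1.2, -0.4, -0.7]
grip_width: 23.5
finger_force: 29.9
time: 6.57
tool_pos: [549.1, 35.8, 156.6]
tcp_rot: [-3.142, -0.003, 3.046]
contact_force: [0.3, 0.1, -0.8]
grip_width: 23.8
finger_force: 29.9
```

View pics/s2.png

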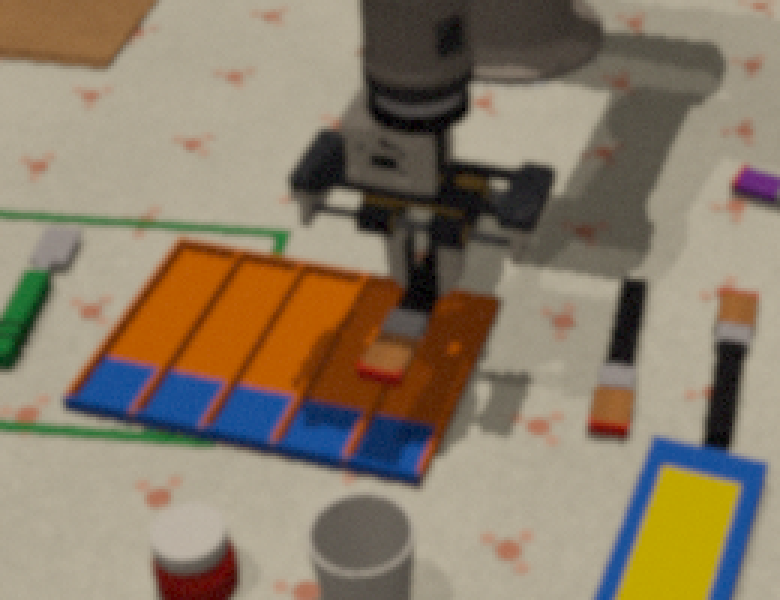

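The brush hangs level over the end compartment, so I lower and release it.

```bash
python3 -m creep '.001 .002 -.02 0 0 0 0;0 0 -.02 0 0 0 0;0 0 -.02 0 0 0 0;0 0 -.012 0 0 0 0;0 0 0 0 0 0 0;0 0 0 0 0 0 0'; python3 -m creep '0 0 0 0 0 0 45;0 0 0 0 0 0 45;0 0 0 0 0 0 45;0 0 0 0 0 0 45;0 0 0 0 0 0 45;0 0 .02 0 0 0 45;0 0 .025 0 0 0 60;0 0 .025 0 0 0 65'
python3 -c "
from h import *
im=snap('top');cv2.imwrite('pics/t3.png',im[150:350,190:540].repeat(2,0).repeat(2,1))"
```

```text
time: 7.12
tool_pos: [550.2, 41.0, 85.3]
tcp_rot: [3.141, -0.002, 3.051]
contact_force: [-0.0, -0.2, -0.1]
grip_width: 23.6
finger_force: 30.0
time: 7.78
tool_pos: [550.5, 39.5, 156.8]
tcp_rot: [3.142, -0.001, 3.049]
contact_force: [0.7, -0.3, 0.3]
grip_width: 50.1
finger_force: 0.0
```

View pics/t3.png

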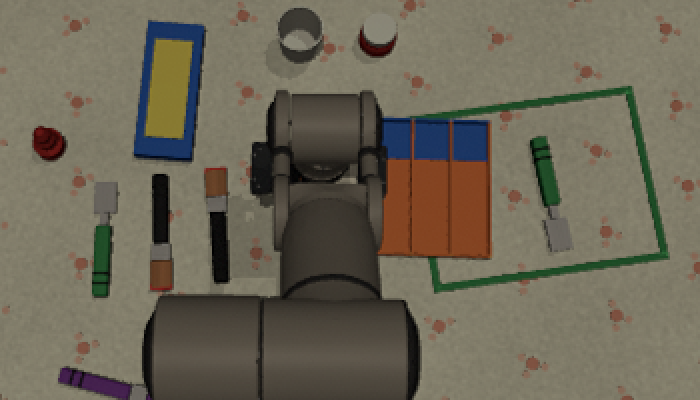

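The other four tools are where they were. Next is the brush at (218,225) in the crop.

```bash
python3 -m creep '-.0106 .0303 0 0 0 .018 65;-.0106 .0303 0 0 0 .018 65;-.0106 .0303 0 0 0 .018 65;-.0106 .0303 0 0 0 .018 65;-.0106 .0303 0 0 0 .018 65;0 0 0 0 0 0 65;0 0 0 0 0 0 65'; python3 -m creep '0 0 -.03 0 0 0 65;0 0 -.03 0 0 0 65;0 0 -.018 0 0 0 65;0 0 0 0 0 0 65;0 0 0 0 0 0 0;0 0 0 0 0 0 0;0 0 0 0 0 0 0;0 0 0 0 0 0 0'; python3 -m creep '0 0 0 0 0 0 0;0 0 0 0 0 0 0;0 0 0 0 0 0 0;0 0 0 0 0 0 0;0 0 .02 0 0 0 0;0 0 .03 0 0 0 0;0 0 .03 0 0 0 0;0 0 0 0 0 0 0'
```

```text
time: 8.42
tool_pos: [497.4, 192.3, 156.4]
tcp_rot: [3.142, 0.0, -3.141]
contact_force: [-0.1, 0.1, -0.4]
grip_width: 59.6
finger_force: 0.0
time: 9.08
tool_pos: [498.8, 191.0, 79.6]
tcp_rot: [3.141, 0.003, 3.139]
contact_force: [0.1, -0.2, 0.8]
grip_width: 37.4
finger_force: 0.0
time: 9.75
tool_pos: [500.3, 191.7, 163.3]
tcp_rot: [3.139, 0.009, 3.14]
contact_force: [1.8, 0.8, -0.0]
grip_width: 23.5
finger_force: 30.0
```

```bash
python3 -m creep '.0071 -.0304 0 0 0 -.013 0;.0071 -.0304 0 0 0 -.013 0;.0071 -.0304 0 0 0 -.013 0;.0071 -.0304 0 0 0 -.013 0;.0071 -.0304 0 0 0 -.013 0;.0071 -.0304 0 0 0 -.013 0;.0071 -.0304 0 0 0 -.013 0;0 0 0 0 0 0 0'; python3 -m creep '0 0 0 0 0 0 0;0 0 0 0 0 0 0'
python3 -c "
from h import *
im=snap('scene');cv2.imwrite('pics/s4.png',im[120:320,140:400].repeat(3,0).repeat(3,1))"
```

```text
time: 10.42
tool_pos: [548.7, -26.6, 157.7]
tcp_rot: [-3.14, 0.001, 3.044]
contact_force: [1.1, 0.3, -0.4]
grip_width: 23.5
finger_force: 30.0
time: 10.58
tool_pos: [547.1, -21.4, 157.6]
tcp_rot: [3.141, -0.002, 3.048]
contact_force: [-0.2, -0.3, -1.6]
grip_width: 23.5
finger_force: 30.0
```

View pics/s4.png

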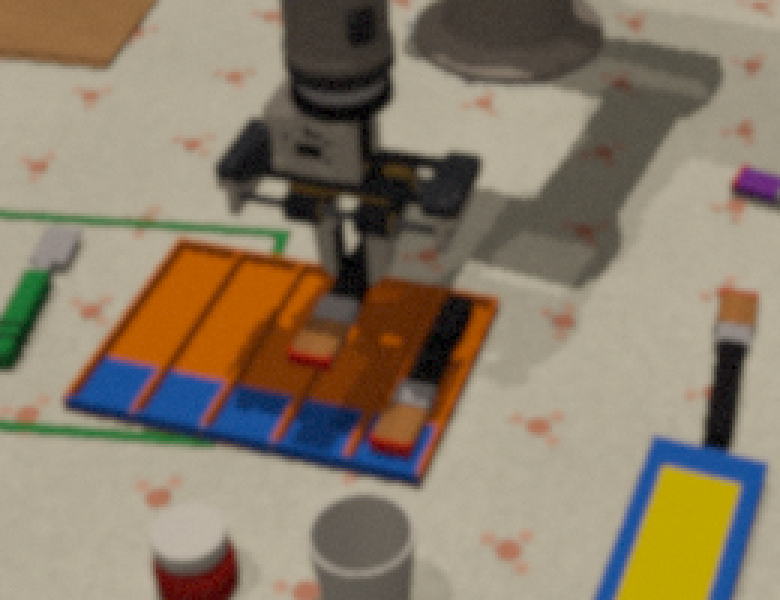

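The first brush lies properly in its compartment, and the second is above the next one. I lower and release it, then go to the reversed brush.

```bash
python3 -m creep '.001 0 -.02 0 0 0 0;0 0 -.02 0 0 0 0;0 0 -.02 0 0 0 0;0 0 -.013 0 0 0 0;0 0 0 0 0 0 0;0 0 0 0 0 0 0'; python3 -m creep '0 0 0 0 0 0 45;0 0 0 0 0 0 45;0 0 0 0 0 0 45;0 0 0 0 0 0 45;0 0 0 0 0 0 45;0 0 .02 0 0 0 45;0 0 .025 0 0 0 60;0 0 .027 0 0 0 65'; python3 -m creep '-.0025 .0335 0 0 0 .0075 65;-.0025 .0335 0 0 0 .0075 65;-.0025 .0335 0 0 0 .0075 65;-.0025 .0335 0 0 0 .0075 65;-.0025 .0335 0 0 0 .0075 65;-.0025 .0335 0 0 0 .0075 65;-.0025 .0335 0 0 0 .0075 65;-.0025 .0335 0 0 0 .0075 65'; python3 -m creep '-.0025 .0335 0 0 0 .0075 65;0 0 0 0 0 0 65;0 0 0 0 0 0 65;0 0 0 0 0 0 65'
python3 -c "
from h import *
im=snap('top');cv2.imwrite('pics/t5.png',im[150:350,190:540].repeat(2,0).repeat(2,1))"
```

```text
time: 11.13
tool_pos: [548.2, -20.4, 84.7]
tcp_rot: [3.141, -0.002, 3.05]
contact_force: [-0.0, 0.3, -0.6]
grip_width: 23.6
finger_force: 30.0
time: 11.8
tool_pos: [548.0, -21.7, 157.4]
tcp_rot: [3.141, -0.002, 3.048]
contact_force: [1.2, -0.8, 0.0]
grip_width: 50.5
finger_force: 0.0
time: 12.47
tool_pos: [528.3, 247.8, 157.5]
tcp_rot: [3.141, 0.0, 3.109]
contact_force: [1.3, -0.1, 0.9]
grip_width: 59.9
finger_force: 0.0
time: 12.8
tool_pos: [526.0, 279.4, 157.1]
tcp_rot: [-3.141, -0.0, 3.117]
contact_force: [-0.7, 0.0, 0.5]
grip_width: 59.4
finger_force: 0.0
```

View pics/t5.png

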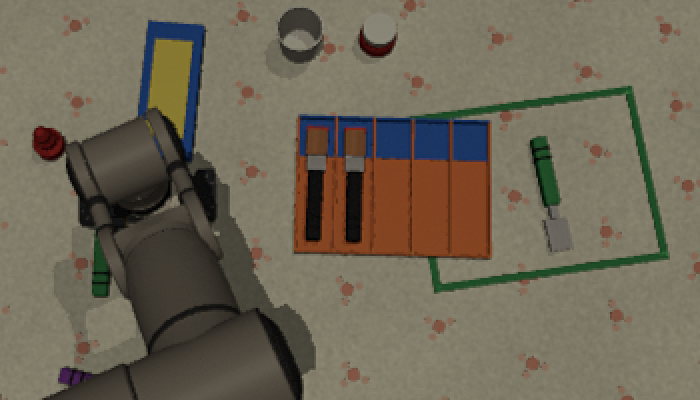

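Both brushes lie flat in the first two compartments with their heads at the blue end. Now the reversed brush: grasp it, then turn it half a turn while carrying it.

```bash
python3 -m creep '0 0 -.03 0 0 0 65;0 0 -.03 0 0 0 65;0 0 -.019 0 0 0 65;0 0 0 0 0 0 65;0 0 0 0 0 0 0;0 0 0 0 0 0 0;0 0 0 0 0 0 0;0 0 0 0 0 0 0'; python3 -m creep '0 0 0 0 0 0 0;0 0 0 0 0 0 0;0 0 0 0 0 0 0;0 0 0 0 0 0 0;0 0 .02 0 0 0 0;0 0 .035 0 0 0 0;0 0 .035 0 0 0 0;0 0 .03 0 0 0 0'; python3 -m creep '0 0 0 0 0 0 0;0 0 0 0 0 0 0'
```

```text
time: 13.52
tool_pos: [527.0, 279.8, 79.9]
tcp_rot: [3.14, 0.003, 3.116]
contact_force: [-0.4, 0.0, -0.3]
grip_width: 37.8
finger_force: 0.0
time: 14.18
tool_pos: [526.0, 279.7, 199.9]
tcp_rot: [3.142, 0.0, 3.116]
contact_force: [1.2, 1.3, -0.1]
grip_width: 23.6
finger_force: 30.0
time: 14.35
tool_pos: [526.7, 280.0, 199.9]
tcp_rot: [3.14, 0.003, 3.116]
contact_force: [-0.4, 0.1, -1.3]
grip_width: 23.7
finger_force: 30.0
```

```bash
python3 -m creep '.0006 -.0139 0 0 0 -.1233 0;.0006 -.0139 0 0 0 -.1233 0;.0006 -.0139 0 0 0 -.1233 0;.0006 -.0139 0 0 0 -.1233 0;.0006 -.0139 0 0 0 -.1233 0;.0006 -.0139 0 0 0 -.1233 0;.0006 -.0139 0 0 0 -.1233 0;.0006 -.0139 0 0 0 -.1233 0'; python3 -m creep '.0006 -.0139 0 0 0 -.1233 0;.0006 -.0139 0 0 0 -.1233 0;.0006 -.0139 0 0 0 -.1233 0;.0006 -.0139 0 0 0 -.1233 0;.0006 -.0139 0 0 0 -.1233 0;.0006 -.0139 0 0 0 -.1233 0;.0006 -.0139 0 0 0 -.1233 0;.0006 -.0139 0 0 0 -.1233 0';  python3 -m creep '.0006 -.0139 0 0 0 -.1233 0;.0006 -.0139 0 0 0 -.1233 0;.0006 -.0139 0 0 0 -.1233 0;.0006 -.0139 0 0 0 -.1233 0;.0006 -.0139 0 0 0 -.1233 0;.0006 -.0139 0 0 0 -.1233 0;.0006 -.0139 0 0 0 -.1233 0;.0006 -.0139 0 0 0 -.1233 0'; python3 -m creep '.0006 -.0139 0 0 0 -.1233 0;.0006 -.0139 0 0 0 -.1233 0;0 0 0 0 0 0 0;0 0 0 0 0 0 0'
```

```text
time: 15.02
tool_pos: [529.9, 167.7, 196.2]
tcp_rot: [-3.138, -0.001, 2.124]
contact_force: [0.5, -0.3, -1.4]
grip_width: 23.9
finger_force: 30.0
time: 15.68
tool_pos: [534.7, 56.7, 196.2]
tcp_rot: [-3.138, 0.002, 1.137]
contact_force: [-0.3, 0.1, -1.9]
grip_width: 23.4
finger_force: 30.0
time: 16.35
tool_pos: [539.6, -54.3, 196.2]
tcp_rot: [-3.14, 0.004, 0.151]
contact_force: [-0.2, -0.1, -1.0]
grip_width: 23.7
finger_force: 30.0
time: 16.68
tool_pos: [541.0, -81.8, 196.6]
tcp_rot: [-3.141, 0.003, -0.088]
contact_force: [-0.1, 0.5, -0.3]
grip_width: 23.5
finger_force: 30.0
```

```bash
python3 -m creep '.001 0 -.03 0 0 0 0;0 0 -.03 0 0 0 0;0 0 -.03 0 0 0 0;0 0 -.015 0 0 0 0;0 0 -.007 0 0 0 0;0 0 0 0 0 0 0;0 0 0 0 0 0 0'; python3 -m creep '0 0 0 0 0 0 45;0 0 0 0 0 0 45;0 0 0 0 0 0 45;0 0 0 0 0 0 45;0 0 0 0 0 0 45;0 0 .02 0 0 0 45;0 0 .025 0 0 0 60;0 0 .027 0 0 0 65'; python3 -m creep '-.0047 .0348 0 0 0 .003 65;-.0047 .0348 0 0 0 .003 65;-.0047 .0348 0 0 0 .003 65;-.0047 .0348 0 0 0 .003 65;-.0047 .0348 0 0 0 .003 65;-.0047 .0348 0 0 0 .003 65;-.0047 .0348 0 0 0 .003 65;-.0047 .0348 0 0 0 .003 65'; python3 -m creep '-.0047 .0348 0 0 0 .003 65;-.0047 .0348 0 0 0 .003 65;-.0047 .0348 0 0 0 .003 65;-.0047 .0348 0 0 0 .003 65;-.0047 .0348 0 0 0 .003 65;0 0 0 0 0 0 65;0 0 0 0 0 0 65'
python3 -c "
from h import *
im=snap('scene');cv2.imwrite('pics/s6.png',im[150:350,80:480].repeat(2,0).repeat(2,1))"
```

```text
time: 17.27
tool_pos: [542.8, -81.1, 86.2]
tcp_rot: [-3.142, 0.0, -0.087]
contact_force: [-0.2, 0.3, -1.7]
grip_width: 23.7
finger_force: 30.0
time: 17.93
tool_pos: [542.1, -81.5, 158.4]
tcp_rot: [-3.141, 0.002, -0.09]
contact_force: [-0.3, -0.8, 0.2]
grip_width: 50.2
finger_force: 0.0
time: 18.6
tool_pos: [504.7, 198.4, 158.5]
tcp_rot: [-3.142, -0.0, -0.066]
contact_force: [1.2, -0.2, -0.4]
grip_width: 59.6
finger_force: 0.0
time: 19.18
tool_pos: [480.9, 372.3, 158.0]
tcp_rot: [3.141, -0.0, -0.047]
contact_force: [-0.6, -0.6, 0.2]
grip_width: 59.7
finger_force: 0.0
```

View pics/s6.png

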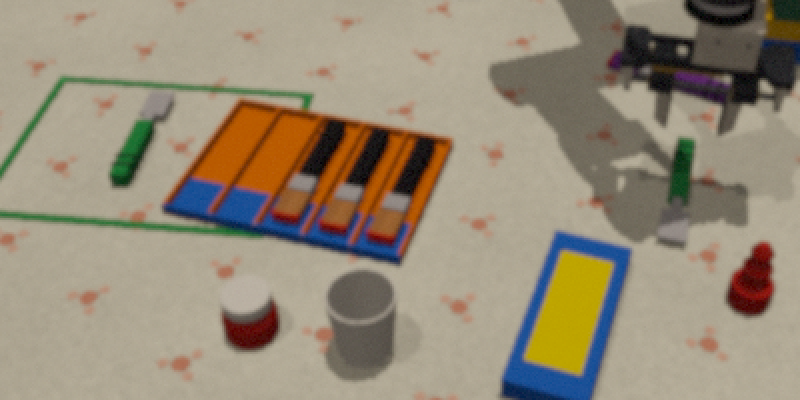

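Three brushes are in place, and the left spatula is still where I measured it. I grasp it and carry it to the fourth compartment.

```bash
python3 -m creep '0 -.001 -.03 0 0 0 65;0 0 -.03 0 0 0 65;0 0 -.02 0 0 0 65;0 0 0 0 0 0 65;0 0 0 0 0 0 0;0 0 0 0 0 0 0;0 0 0 0 0 0 0;0 0 0 0 0 0 0'; python3 -m creep '0 0 0 0 0 0 0;0 0 0 0 0 0 0;0 0 0 0 0 0 0;0 0 0 0 0 0 0;0 0 .02 0 0 0 0;0 0 .035 0 0 0 0;0 0 .035 0 0 0 0;0 0 0 0 0 0 0'; python3 -m creep '.0033 -.0342 0 0 0 -.0027 0;.0033 -.0342 0 0 0 -.0027 0;.0033 -.0342 0 0 0 -.0027 0;.0033 -.0342 0 0 0 -.0027 0;.0033 -.0342 0 0 0 -.0027 0;.0033 -.0342 0 0 0 -.0027 0;.0033 -.0342 0 0 0 -.0027 0;.0033 -.0342 0 0 0 -.0027 0';python3 -m creep '.0033 -.0342 0 0 0 -.0027 0;.0033 -.0342 0 0 0 -.0027 0;.0033 -.0342 0 0 0 -.0027 0;.0033 -.0342 0 0 0 -.0027 0;.0033 -.0342 0 0 0 -.0027 0;.0033 -.0342 0 0 0 -.0027 0;.0033 -.0342 0 0 0 -.0027 0;0 0 0 0 0 0 0';python3 -m creep '0 0 0 0 0 0 0;0 0 0 0 0 0 0'
```

```text
time: 19.9
tool_pos: [482.5, 370.0, 80.0]
tcp_rot: [-3.14, -0.003, -0.051]
contact_force: [0.2, 0.0, 0.0]
grip_width: 37.7
finger_force: 0.0
time: 20.57
tool_pos: [484.1, 371.3, 175.1]
tcp_rot: [-3.136, -0.01, -0.05]
contact_force: [0.2, 0.7, -0.8]
grip_width: 23.5
finger_force: 29.8
time: 21.23
tool_pos: [507.7, 94.6, 168.0]
tcp_rot: [3.141, 0.0, -0.072]
contact_force: [1.1, 0.1, -0.5]
grip_width: 23.6
finger_force: 29.8
time: 21.9
tool_pos: [531.7, -148.9, 168.1]
tcp_rot: [3.139, -0.002, -0.096]
contact_force: [0.6, -0.1, -1.3]
grip_width: 23.8
finger_force: 29.8
time: 22.07
tool_pos: [530.7, -142.8, 167.8]
tcp_rot: [-3.141, 0.001, -0.092]
contact_force: [0.5, 0.6, -1.5]
grip_width: 23.6
finger_force: 29.8
```

```bash
python3 -m creep '0 .0015 -.03 0 0 0 0;0 0 -.03 0 0 0 0;0 0 -.015 0 0 0 0;0 0 -.008 0 0 0 0;0 0 0 0 0 0 0;0 0 0 0 0 0 0'; python3 -m creep '0 0 0 0 0 0 45;0 0 0 0 0 0 45;0 0 0 0 0 0 45;0 0 0 0 0 0 45;0 0 0 0 0 0 45;0 0 .02 0 0 0 45;0 0 .025 0 0 0 60;0 0 .027 0 0 0 65'; python3 -m creep '.0042 -.0298 0 0 0 .0285 65;.0042 -.0298 0 0 0 .0285 65;.0042 -.0298 0 0 0 .0285 65;.0042 -.0298 0 0 0 .0285 65;.0042 -.0298 0 0 0 .0285 65;.0042 -.0298 0 0 0 .0285 65;0 0 0 0 0 0 65;0 0 0 0 0 0 65'
python3 -c "
from h import *
im=snap('scene');cv2.imwrite('pics/s7.png',im[150:300,80:340].repeat(3,0).repeat(3,1))"
```

```text
time: 22.57
tool_pos: [531.4, -140.7, 85.4]
tcp_rot: [3.142, -0.0, -0.09]
contact_force: [0.1, 1.0, -1.0]
grip_width: 23.6
finger_force: 29.9
time: 23.23
tool_pos: [530.5, -141.6, 157.4]
tcp_rot: [-3.141, 0.002, -0.091]
contact_force: [0.6, 0.5, -0.3]
grip_width: 50.1
finger_force: 0.0
time: 23.9
tool_pos: [555.9, -322.1, 156.8]
tcp_rot: [-3.142, 0.0, 0.077]
contact_force: [-0.1, 0.5, -0.2]
grip_width: 59.6
finger_force: 0.0
```

View pics/s7.png

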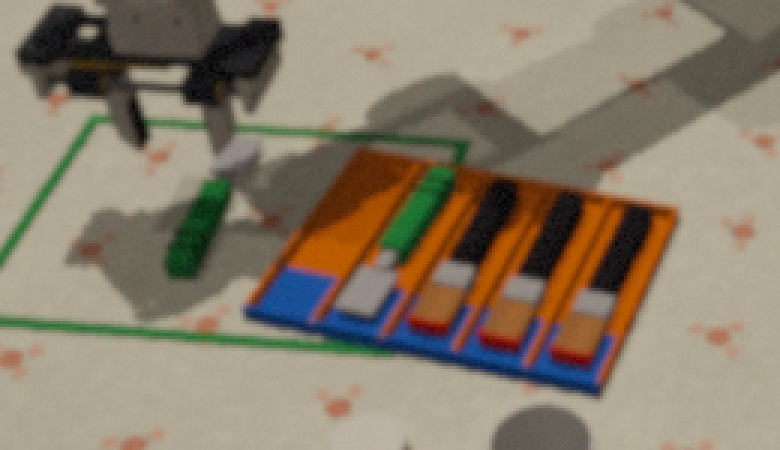

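Four tools are in place, heads at the blue end. The last spatula's handle is at about (195,235) in the crop, unmoved and under the gripper.

```bash
python3 -m creep '0 .0015 -.03 0 0 0 65;0 0 -.03 0 0 0 65;0 0 -.019 0 0 0 65;0 0 0 0 0 0 65;0 0 0 0 0 0 0;0 0 0 0 0 0 0;0 0 0 0 0 0 0;0 0 0 0 0 0 0'; python3 -m creep '0 0 0 0 0 0 0;0 0 0 0 0 0 0;0 0 0 0 0 0 0;0 0 0 0 0 0 0;0 0 .02 0 0 0 0;0 0 .035 0 0 0 0;0 0 .035 0 0 0 0;0 0 .03 0 0 0 0'; python3 -m creep '0 0 0 0 0 0 0;0 0 0 0 0 0 0'
python3 -c "
from h import *
im=snap('scene');cv2.imwrite('pics/s8.png',im[100:300,80:340].repeat(3,0).repeat(3,1))"
```

```text
time: 24.62
tool_pos: [557.1, -319.4, 80.1]
tcp_rot: [3.14, -0.002, 0.08]
contact_force: [0.7, -0.2, 0.1]
grip_width: 37.5
finger_force: 0.0
time: 25.28
tool_pos: [556.2, -318.9, 199.8]
tcp_rot: [-3.141, 0.0, 0.08]
contact_force: [1.1, -0.2, -0.2]
grip_width: 23.1
finger_force: 30.0
time: 25.45
tool_pos: [556.8, -319.4, 200.1]
tcp_rot: [3.139, -0.003, 0.08]
contact_force: [0.4, 0.9, -2.0]
grip_width: 23.6
finger_force: 30.0
```

View pics/s8.png

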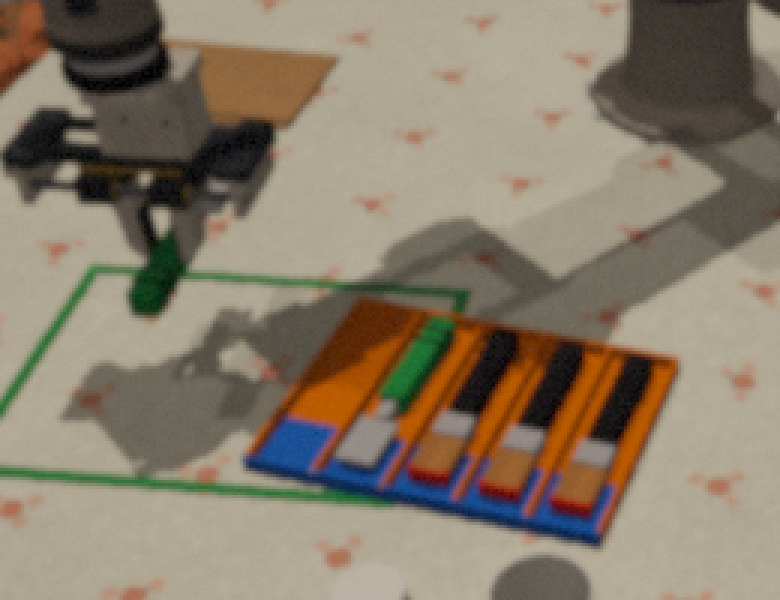

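The last spatula is held, handle toward the camera. I turn it +2.97 rad and carry it to the last compartment.

```bash
python3 -m creep '-.00136 .0049 0 0 0 .1238 0;-.00136 .0049 0 0 0 .1238 0;-.00136 .0049 0 0 0 .1238 0;-.00136 .0049 0 0 0 .1238 0;-.00136 .0049 0 0 0 .1238 0;-.00136 .0049 0 0 0 .1238 0;-.00136 .0049 0 0 0 .1238 0;-.00136 .0049 0 0 0 .1238 0'; python3 -m creep '-.00136 .0049 0 0 0 .1238 0;-.00136 .0049 0 0 0 .1238 0;-.00136 .0049 0 0 0 .1238 0;-.00136 .0049 0 0 0 .1238 0;-.00136 .0049 0 0 0 .1238 0;-.00136 .0049 0 0 0 .1238 0;-.00136 .0049 0 0 0 .1238 0;-.00136 .0049 0 0 0 .1238 0'; python3 -m creep '-.00136 .0049 0 0 0 .1238 0;-.00136 .0049 0 0 0 .1238 0;-.00136 .0049 0 0 0 .1238 0;-.00136 .0049 0 0 0 .1238 0;-.00136 .0049 0 0 0 .1238 0;-.00136 .0049 0 0 0 .1238 0;-.00136 .0049 0 0 0 .1238 0;-.00136 .0049 0 0 0 .1238 0'; python3 -m creep '0 0 0 0 0 0 0;0 0 0 0 0 0 0'
```

```text
time: 26.17
tool_pos: [544.5, -279.0, 195.7]
tcp_rot: [-3.137, -0.001, 1.076]
contact_force: [0.1, 0.3, -1.8]
grip_width: 23.7
finger_force: 30.0
time: 26.83
tool_pos: [533.6, -239.8, 195.8]
tcp_rot: [-3.139, -0.004, 2.067]
contact_force: [-0.5, -0.5, -1.1]
grip_width: 23.7
finger_force: 30.0
time: 27.5
tool_pos: [522.7, -200.7, 196.0]
tcp_rot: [3.14, -0.004, 3.057]
contact_force: [0.7, 0.8, -0.4]
grip_width: 23.7
finger_force: 30.0
time: 27.67
tool_pos: [523.1, -201.0, 196.7]
tcp_rot: [3.14, -0.003, 3.048]
contact_force: [-1.8, -0.4, -1.5]
grip_width: 23.4
finger_force: 30.0
```

```bash
python3 -m creep '.001 0 -.03 0 0 0 0;0 0 -.03 0 0 0 0;0 0 -.03 0 0 0 0;0 0 -.015 0 0 0 0;0 0 -.007 0 0 0 0;0 0 0 0 0 0 0;0 0 0 0 0 0 0'; python3 -m creep '0 0 0 0 0 0 45;0 0 0 0 0 0 45;0 0 0 0 0 0 45;0 0 0 0 0 0 45;0 0 0 0 0 0 45;0 0 .02 0 0 0 45;0 0 .035 0 0 0 60;0 0 .035 0 0 0 65'; python3 -m creep '.0038 .0243 0 0 0 -.1205 100;.0038 .0243 0 0 0 -.1205 100;.0038 .0243 0 0 0 -.1205 100;.0038 .0243 0 0 0 -.1205 100;.0038 .0243 0 0 0 -.1205 100;.0038 .0243 0 0 0 -.1205 100;.0038 .0243 0 0 0 -.1205 100;.0038 .0243 0 0 0 -.1205 100'; python3 -m creep '.0038 .0243 0 0 0 -.1205 100;.0038 .0243 0 0 0 -.1205 100;.0038 .0243 0 0 0 -.1205 100;.0038 .0243 0 0 0 -.1205 100;.0038 .0243 0 0 0 -.1205 100;0 0 0 0 0 0 100;0 0 0 0 0 0 100'
python3 -c "
from h import *
im=snap('top');cv2.imwrite('pics/t9.png',cv2.resize(im[190:310,300:540],None,fx=3.3,fy=3.3,interpolation=cv2.INTER_CUBIC))"
```

```text
time: 28.25
tool_pos: [524.8, -201.7, 86.0]
tcp_rot: [3.141, -0.0, 3.049]
contact_force: [0.6, 0.7, -1.0]
grip_width: 24.0
finger_force: 30.0
time: 28.92
tool_pos: [524.0, -201.1, 176.4]
tcp_rot: [3.14, -0.003, 3.051]
contact_force: [1.9, 0.3, -0.2]
grip_width: 50.8
finger_force: 0.0
time: 29.58
tool_pos: [555.1, -5.8, 176.5]
tcp_rot: [3.141, 0.0, 2.081]
contact_force: [0.9, -1.2, 0.8]
grip_width: 91.6
finger_force: 0.0
time: 30.17
tool_pos: [574.0, 115.5, 176.2]
tcp_rot: [3.141, 0.0, 1.488]
contact_force: [-0.1, 0.8, -0.4]
grip_width: 91.8
finger_force: 0.0
```

View pics/t9.png

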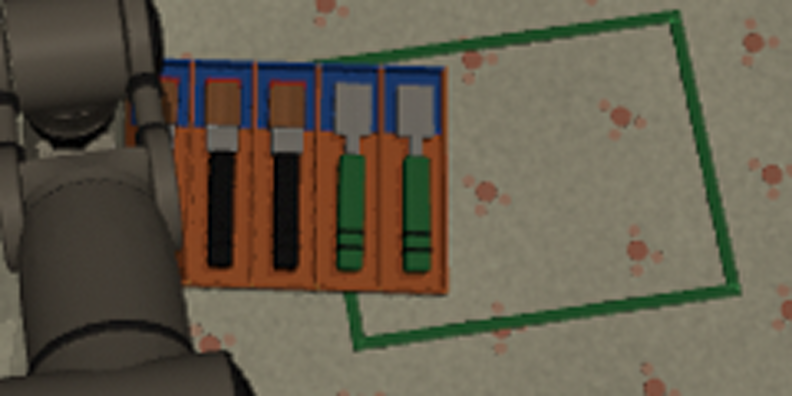

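All five tools lie in their compartments with heads at the blue end. Now I lower the open fingers beside the tray's +y wall, spread along the tray's x, and push straight first.

```bash
python3 -m creep '0 0 -.03 0 0 0 100;0 0 -.03 0 0 0 100;0 0 -.02 0 0 0 100;0 0 -.015 0 0 0 100;0 0 -.009 0 0 0 100;0 0 0 0 0 0 100'; python3 -m creep '-.0005 -.005 0 0 0 -.007 100;-.0008 -.009 0 0 0 0 100;-.0008 -.009 0 0 0 0 100;-.0006 -.006 0 0 0 0 100;-.0006 -.006 0 0 0 0 100;-.0006 -.006 0 0 0 0 100;-.0007 -.008 0 0 0 0 100;-.0007 -.008 0 0 0 0 100'; python3 -m creep '-.0008 -.009 0 0 0 0 100;-.0008 -.009 0 0 0 0 100;-.0008 -.009 0 0 0 0 100;-.0008 -.009 0 0 0 0 100;-.0008 -.009 0 0 0 0 100;-.0007 -.008 0 0 0 0 100;-.0007 -.007 0 0 0 0 100;-.0005 -.005 0 0 0 0 100';python3 -m creep '0 0 0 0 0 0 100'
cat > m.py <<'E'
from h import *
import sys
im=snap('top',sys.argv[1])
H,S,V=[x.astype(int) for x in cv2.split(cv2.cvtColor(im,cv2.COLOR_BGR2HSV))]
m=((H>105)&(H<125)&(S>150)&(V>50)); m[:,:330]=0; m[:190]=0; m[300:]=0
print('blue',blobs('top',m,8,30))
m=((H>4)&(H<14)&(S>150)&(V>60)); m[:,:330]=0; m[:190]=0; m[300:]=0; m[:,540:]=0
print('orange',blobs('top',m,10,100))
cv2.imwrite(f'pics/{sys.argv[1]}c.png',cv2.resize(im[190:310,320:560],None,fx=3.3,fy=3.3,interpolation=cv2.INTER_CUBIC))
E
python3 m.py t10
```

```text
time: 30.72
tool_pos: [573.1, 113.2, 70.4]
tcp_rot: [-3.138, 0.001, 1.484]
contact_force: [-0.7, 0.2, -0.6]
grip_width: 92.1
finger_force: 0.0
time: 31.38
tool_pos: [569.3, 58.3, 73.1]
tcp_rot: [3.14, -0.003, 1.477]
contact_force: [0.2, 8.6, 2.2]
grip_width: 92.1
finger_force: 4.5
time: 32.05
tool_pos: [563.3, -7.0, 73.1]
tcp_rot: [3.14, -0.002, 1.477]
contact_force: [1.0, 9.1, 3.9]
grip_width: 91.7
finger_force: 4.8
time: 32.13
tool_pos: [563.2, -7.7, 73.1]
tcp_rot: [3.14, -0.001, 1.477]
contact_force: [-0.2, 3.9, 2.2]
grip_width: 91.6
finger_force: 1.4
blue [(np.float64(401.0), np.float64(217.0), np.int32(61), array([ 634.4, -133.3]), array([ 641.3, -137.9], dtype=float32), array([19., 59.]), -4.9), (np.float64(415.0), np.float64(217.0), np.int32(121), array([ 630.5, -178.8]), array([ 639. , -179.6], dtype=float32), array([47., 62.]), -5.1), (np.float64(432.0), np.float64(217.0), np.int32(127), array([ 624.5, -238.2]), array([ 634. , -235.5], dtype=float32), array([47., 60.]), -5.5), (np.float64(452.0), np.float64(218.0), np.int32(136), array([ 619.2, -298.3]), array([ 626.2, -296.1], dtype=float32), array([51., 62.]), -3.5)]
orange [(np.float64(430.0), np.float64(254.0), np.int32(2083), array([ 545.9, -221.6]), array([ 516.2, -216. ], dtype=float32), array([200., 215.]), -6.3), (np.float64(415.0), np.float64(222.0), np.int32(124), array([ 621.2, -177.6]), array([ 620.6, -177.9], dtype=float32), array([28., 40.]), -5.2)]
```

View pics/t10c.png

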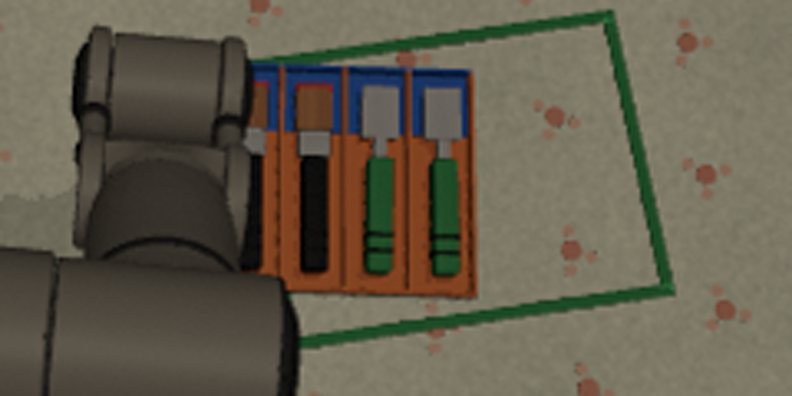

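The tray slides with the gripper and keeps its tools. Its far corners are at crop (472,70) and (476,296). Next I work out the arc.

```bash
python3 - <<'E'
from h import *
f=lambda p:(p[0]/3.3+320-.35,p[1]/3.3+190-.35)
A=p2w('top',f((472,70)),16);B=p2w('top',f((476,296)),16)
d=(A-B)/np.linalg.norm(A-B); ey=np.array([-d[1],d[0]]); C=(A+B)/2+152*ey
T=np.array([563.2,-7.7]); print('len',np.linalg.norm(A-B),'ang',np.degrees(np.arctan2(d[1],d[0])),'C',C,'tcp in tray',(T-C)@d,(T-C)@ey)
G=[p2w('top',f(p)) for p in[(610,15),(670,290)]]; g=G[0]-G[1];g/=np.linalg.norm(g); e=np.array([-g[1],g[0]])
S=(G[0]+G[1])/2+(344/2+5)*e; print('spot',S,np.degrees(np.arctan2(g[1],g[0])))
# arc from C, th0 to target th1
th0=-.09;th1=.084
c=np.array([558.7,-83.3]);
h=(T-C)@ey; C=T-h*np.array([-np.sin(th0),np.cos(th0)])-0
S=np.array([546.3,-305.8]); L=abs(S[1]-C[1]); p=C.copy(); n=24
for i in range(n):
    t=th0+(th1-th0)*(i+.5)/n; p=p+L/n*np.array([np.sin(t),-np.cos(t)])
E=lambda t:np.array([-np.sin(t),np.cos(t)])
print('C',C,'L',L,'end',p,'tcp shift',p+h*E(th1)-T)
E
```

```text
len 217.46056705657347 ang -5.2972819381687195 C [ 552.12310058 -169.42352097] tcp in tray -3.901266542070288 162.0554690668452
spot [ 547.30418233 -308.81596062] 4.74858047949179
C [ 548.63468955 -169.09958732] L 136.70041268333483 end [ 548.22510518 -305.62730231] tcp shift [ -28.57155138 -136.44322884]
```

```bash
python3 -m creep '-.0005 -.006 0 0 0 0 100;-.0008 -.009 0 0 0 0 100;-.0008 -.009 0 0 0 0 100;-.0007 -.008 0 0 0 0 100'; python3 -m creep '-.0027 -.0075 0 0 0 .0126 100;-.0026 -.0075 0 0 0 .0126 100;-.0025 -.0075 0 0 0 .0126 100;-.0024 -.0075 0 0 0 .0126 100;-.0023 -.0075 0 0 0 .0126 100;-.0022 -.0075 0 0 0 .0126 100;-.0021 -.0075 0 0 0 .0126 100'; python3 -m creep '-.002 -.0075 0 0 0 .0126 100;-.0019 -.0075 0 0 0 .0126 100;-.0018 -.0075 0 0 0 .0126 100;-.0017 -.0075 0 0 0 .0126 100;-.0016 -.0075 0 0 0 .0126 100;-.0012 -.006 0 0 0 .0126 100;-.0008 -.005 0 0 0 .0126 100;0 0 0 0 0 0 100'; python3 m.py t11 >/dev/null
```

```text
time: 32.52
tool_pos: [560.4, -38.5, 73.0]
tcp_rot: [3.14, -0.002, 1.477]
contact_force: [1.3, 10.6, 5.2]
grip_width: 91.8
finger_force: 5.3
time: 33.1
tool_pos: [543.1, -90.8, 73.0]
tcp_rot: [3.141, -0.003, 1.566]
contact_force: [0.6, 12.3, 6.8]
grip_width: 92.0
finger_force: 5.9
time: 33.77
tool_pos: [531.1, -139.6, 72.7]
tcp_rot: [-3.14, -0.003, 1.653]
contact_force: [-3.2, 7.7, 4.7]
grip_width: 92.0
finger_force: 3.7
```

View pics/t11c.png

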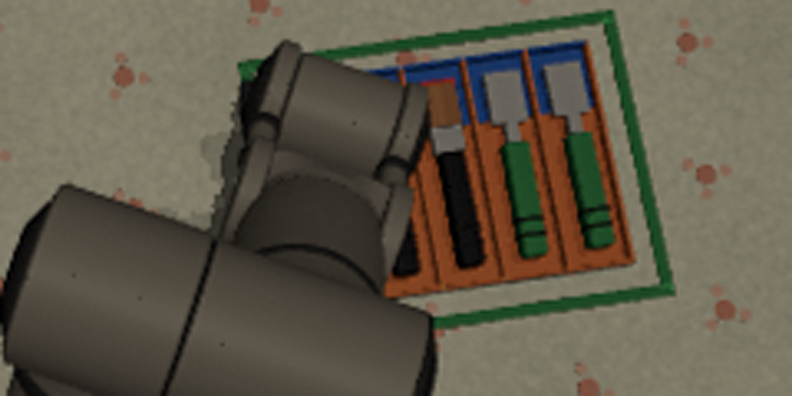

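The tray is inside the outline and parallel to it, with corners at crop (587,42) and (633,262) and the tools still in. I check its pose numerically.

```bash
python3 - <<'E'
from h import *
f=lambda p:(p[0]/3.3+320-.35,p[1]/3.3+190-.35)
A=p2w('top',f((587,42)),16);B=p2w('top',f((633,262)),16)
d=(A-B)/np.linalg.norm(A-B); ey=np.array([-d[1],d[0]]); C=(A+B)/2+152*ey
G=[p2w('top',f(p)) for p in[(610,15),(670,290)]]; g=G[0]-G[1];g/=np.linalg.norm(g); e=np.array([-g[1],g[0]])
S=(G[0]+G[1])/2+(344/2+2.5)*e
print(np.linalg.norm(A-B),np.degrees(np.arctan2(d[1],d[0])),C,S,np.degrees(np.arctan2(g[1],g[0])),'err in spot',(C-S)@g,(C-S)@e)
E
```

```text
215.07027513800244 4.4402754332092185 [ 548.21143432 -300.09008291] [ 547.51114112 -311.30737951] 4.74858047949179 err in spot 1.6264967520845852 11.120821099532316
```

```bash
python3 -m creep '.0002 -.003 0 0 0 0 100;.0002 -.003 0 0 0 0 100;0 0 0 0 0 0 100'; python3 -m creep '-.001 .01 0 0 0 0 100;-.002 .02 0 0 0 0 100;0 .02 .03 0 0 0 100;0 .03 .035 0 0 0 100;0 .04 .03 0 0 0 100;0 .04 0 0 0 0 100;0 .04 0 0 0 0 100;0 .04 0 0 0 0 100'; python3 -m creep '0 .04 0 0 0 0 100;0 .04 0 0 0 0 100;0 .04 0 0 0 0 100;0 .04 0 0 0 0 100;0 .04 0 0 0 0 100;0 .04 0 0 0 0 100;0 0 0 0 0 0 100;0 0 0 0 0 0 100'
python3 - <<'E'
from h import *
im=snap('top','t12'); H,S,V=[x.astype(int) for x in cv2.split(cv2.cvtColor(im,cv2.COLOR_BGR2HSV))]
m=(H>50)&(H<85)&(S>100)&(V>30); m[:,:380]=0;m[:180]=0;m[310:]=0
k,l,s,_=cv2.connectedComponentsWithStats(m.astype('uint8'),connectivity=8)
def rect(mask,z):
    v,u=np.nonzero(mask); W=np.array([p2w('top',q,z) for q in zip(u,v)]).astype('float32')
    r=cv2.minAreaRect(W); return np.round(r[0],1),np.round(r[1],1),round(r[2],2)
big=[i for i in range(1,k) if s[i,4]>10]; print(s[big].tolist())
i=max(big,key=lambda i:s[i,2]*s[i,3]); print('tape',rect(l==i,0))
o=(((H>3)&(H<16)&(S>130))|((H>105)&(H<125)&(S>130)))&(V>40); o[:,:395]=0;o[:195]=0;o[300:]=0;o[:,530:]=0
k2,l2,s2,_=cv2.connectedComponentsWithStats(cv2.morphologyEx(o.astype('uint8'),cv2.MORPH_CLOSE,np.ones((3,3))))
j=1+s2[1:,4].argmax(); print('tray',s2[j].tolist(),rect(l2==j,14))
for b in big:
    if b!=i: print('green',rect(l==b,24))
bk=(V<45)&(l2!=-1); bk[:,:395]=0;bk[:200]=0;bk[295:]=0;bk[:,520:]=0
for b in blobs('top',bk,24,100): print('black',*b)
E
```

```text
time: 34.07
tool_pos: [531.7, -145.1, 72.6]
tcp_rot: [-3.14, -0.003, 1.653]
contact_force: [-2.1, 8.5, 8.2]
grip_width: 91.5
finger_force: 4.7
time: 34.73
tool_pos: [529.5, 85.4, 159.7]
tcp_rot: [3.14, 0.001, 1.653]
contact_force: [0.9, -0.4, -0.6]
grip_width: 91.9
finger_force: 0.0
time: 35.4
tool_pos: [528.8, 325.9, 158.4]
tcp_rot: [3.141, 0.0, 1.658]
contact_force: [0.6, 0.2, 0.7]
grip_width: 91.9
finger_force: 0.0
[[392, 193, 132, 103, 1194], [493, 230, 14, 35, 243], [474, 233, 13, 34, 239]]
tape (array([ 547.9, -305.2]), array([280.3, 366.2]), 4.79)
tray [405, 202, 109, 81, 4564] (array([ 553.3, -306.4]), array([226.6, 306.8]), 4.57)
green (array([ 523.5, -430.7]), array([108.7,  22.8]), 5.11)
green (array([ 518.6, -369.7]), array([106.3,  22.9]), 4.0)
black 461.0 253.0 299 [ 512.4 -308.4] [ 511.9 -308.4] [110.  26.] 5.0
black 441.0 255.0 288 [ 507.6 -247.8] [ 507.4 -247.9] [111.  25.] 4.9
black 422.0 258.0 281 [ 502.2 -186.7] [ 502.1 -186.9] [110.  24.] 3.8
```

```bash
python3 -c "
from h import *
print(order.close_job())"
```

```text
the job is handed in; nothing more can be done
None
```

The job is handed in: all five tools (three brushes, two spatulas) lie one to a compartment with heads at the blue end, and the tray sits about 5 mm off centre and within 0.5° of square inside the green outline; the arm went nowhere near the bystanders.

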